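# Fetch the spare battery from behind the bottles

## Task

Get the spare battery out from behind the three bottles: first clear all three bottles onto the grey side mat, then lay the battery flat on the middle of the green test cradle's white bed, along its length, and only after that put each bottle back, standing in the middle of the coaster of its own cap colour. Keep the bottles upright, and leave the opened phone where it lies.

Things in the scene. Friction and masses are not known exactly. Their poses are not given: they have to be found in the camera images.
- bottle_red: closed white plastic bottle with a red screw cap and a red band, loose, 100 to 200 g, 48 mm diameter, 130 mm tall; the cap is a cylinder 32 mm in diameter over the top 32 mm (98 to 130 mm above the foot), on a 26 mm neck (90 to 98 mm); the shoulder tapers from 48 mm at 78 mm height. Origin: centre of its underside, z up. It starts upright on the coaster of its colour.
- bottle_yellow: closed white plastic bottle with a yellow screw cap and a yellow band, loose, 100 to 200 g, 48 mm diameter, 130 mm tall; the cap is a cylinder 32 mm in diameter over the top 32 mm (98 to 130 mm above the foot), on a 26 mm neck (90 to 98 mm); the shoulder tapers from 48 mm at 78 mm height. Origin: centre of its underside, z up. It starts upright on the coaster of its colour.
- bottle_green: closed white plastic bottle with a green screw cap and a green band, loose, 100 to 200 g, 48 mm diameter, 130 mm tall; the cap is a cylinder 32 mm in diameter over the top 32 mm (98 to 130 mm above the foot), on a 26 mm neck (90 to 98 mm); the shoulder tapers from 48 mm at 78 mm height. Origin: centre of its underside, z up. It starts upright on the coaster of its colour.
- coaster_red: fixed flat red coaster, a disc 60 mm in diameter, 3 mm thick, with a tongue 24 mm wide reaching 50 mm from its centre along -x, towards the robot; home of the red bottle. Origin: centre of the disc's underside, on the bench; z up. The three coasters stand 78 mm apart in a row along y, in any colour order; the battery lies beyond the row, on +x.
- coaster_yellow: fixed flat yellow coaster, a disc 60 mm in diameter, 3 mm thick, with a tongue 24 mm wide reaching 50 mm from its centre along -x, towards the robot; home of the yellow bottle. Origin: centre of the disc's underside, on the bench; z up. The three coasters stand 78 mm apart in a row along y, in any colour order; the battery lies beyond the row, on +x.
- coaster_green: fixed flat green coaster, a disc 60 mm in diameter, 3 mm thick, with a tongue 24 mm wide reaching 50 mm from its centre along -x, towards the robot; home of the green bottle. Origin: centre of the disc's underside, on the bench; z up. The three coasters stand 78 mm apart in a row along y, in any colour order; the battery lies beyond the row, on +x.
- battery: spare phone battery, a flat black slab with a silver label and an orange tab, loose, 40 to 85 g, 46 mm (x) by 92 mm (y, its length) by 8 mm thick (z). Origin: centre of its underside. It starts flat on a fixed white pad 38 mm (x) by 116 mm, 6 mm high, its long side along the row of bottles and about 10 mm behind them, so no finger fits between.
- side_mat: fixed grey square mat, 170 by 170 mm, 3 mm thick, to the left or right of the work: the side area where bottles may stand meanwhile. Origin: centre of its underside, on the bench; sides along x and y, z up.
- cradle: fixed test cradle, green plate 86 mm (x) by 150 mm (y) by 4 mm, on it a white bed 38 mm (x) wide, its top 10 mm above the bench, and at each end a black stop (60 mm wide, top at 16 mm, inner face 63 mm from the centre); open on both long sides. Origin: centre of its underside, on the bench; y along its length, z up. The battery goes on the bed, length along y, either way round.
- open_phone: opened phone under repair, loose, 170 g, 72 mm (x) by 146 mm (y) by 8 mm thick, black with a gold strip and a silver camera block, lying face down on the bench in front of the bottles. Origin: centre of its underside. It must stay where it is.

How it is judged:
By the outcome, as a careful person would: the job done as asked, in the order asked, and still so for the second after the job is handed in, with the robot touching nothing.
It also fails if it takes over 131 s, if anything falls off the work surface, if the arm or the gripper's body presses on something with over 40 N, if the wrist force passes 120 N, or if a joint passes its speed limit or range.

## Robot

A 6-joint arm with a two-finger parallel gripper is mounted at the origin on the work surface. World frame = base frame: x ahead of the robot, y to its left, z up, the work surface at z = 0. Lengths are in mm, angles in rad, forces in N, time in s.
With the tool pointing down it reaches from about 350 to 975 mm from the base axis. Payload 4.9 kg.
Tool frame: the origin (TCP) lies on the centre line of the jaws, within the pads' length; the fingertips stand 8 mm ahead of it and the grasp point (between the pads) lies 11 mm behind it; z points along the fingers, y is the line along which they close (so a half turn about z gives the same grasp; the last joint's range is limited). The gripper opens to 85 mm and grips with 20 to 120 N. Pads are 22 mm wide; open, the fingers measure 114 mm over their backs; the gripper's body (76 mm by 85 mm) begins 54 mm behind the grasp point. The pads swing forward as they close: fully open they stand 13 mm farther back than shut.
Start: joints at [1.01, 0.053, 1.613, -0, 1.476, -0.119], TCP at [267.217, 564.975, 239.304] pointing down, gripper open.
Joint ranges: [-3.01, 3.01], [-1.01, 2.22], [0.06, 2.58], [-1.02, 4.17], [0.09, 2.62], [-3.14, 3.14]. Speed limits (rad/s): [2.57, 2.57, 3.14, 3.14, 3.14, 3.14].

## Interface

Orientations are given as [roll, pitch, yaw] about the fixed x, y, z axes, in that order (R = Rz(yaw) Ry(pitch) Rx(roll)).
In Python, from station import env gives the robot as it stands. The module is installed in compiled form; this text tells all that it offers.
- The arm moves only by the shell command python3 -m handwheel 'ROWS' [FORCE]. ROWS is JSON, a list that holds one entry, the list of rows, each a list of 5 numbers: the finger opening in m, from 0 to 0.0854, then the shift along the world's x, y, z in m, then the turn about the world's z in degrees. In form: [[[fingers, x, y, z, spin], ...]]. A call has 1 to 20 rows; each row is the pose to reach, as a shift and turn from the pose commanded when the call began; what a row does not reach only later rows make up. A row lasts 1/10 s, in which the tool goes at most 50 mm and 8.59 degrees, less where a joint would pass 70% of its speed; a pose out of reach is approached as far as the arm can. A call with a gripper value outside its range is refused whole. The fingers move at their own pace and stop on an object; FORCE is the grip in N (left out, the last holds). Time passes only in rows, so rows that repeat a pose let the fingers close. It gives the time, the measured TCP pose, the force, the opening and the grip force at its end, in the units of the state.
- env.get_state(): the state, without advancing time (a new reading comes with each control period).
- env.read_camera(name): name is "scene" or "top"; returns the picture (384x512x3 uint8, red, green, blue); there is no depth.
- env.camera_info(name): a dict with "fx", "fy", "cx", "cy" (pixels), "R" (3x3) and "t" (3): a world point X has camera coordinates R X + t. Camera axes: x right, y down, z forward; pixel columns grow to the right and rows downward; lengths in mm; the calibration is good to about 2 mm. A picture is of the moment at which its call begins. camera_info takes no time and is no camera call.
- env.sign_off(): hands the job in; it is judged then, once.
The state is a dict: "time_s": time; "q": joint angles; "qvel": joint speeds; "joint_torque": joint torques, N m; "ee_pos": TCP position; "eef_rot": TCP orientation; "wrist_force": force on the tool from outside, world axes, zero at the start; "torque": the same for the moment, N m; "finger_gap": finger opening in mm; "gripper_force": force on a finger pad.
Only numpy, scipy, OpenCV 4.12 (cv2) and the standard library are available. Lean on these libraries where they do the work, as an engineer would, in place of code of your own. Each camera call takes 0.05 s, during which the arm holds its last target. There are 200 camera calls.

## Working session

There is one attempt and no reset: what is moved stays moved. The work goes in short steps, Python scripts to look and compute and a shell command to move; the robot and the scene stay as the last step left them, time stands still between calls to the robot, and variables do not carry over. Pictures are saved under pics/ and viewed, at most 14 in all, crops included, and the job is handed in when it is done.

```bash
mkdir -p pics; cat > h.py <<'E'
from station import env
import numpy as np, cv2
def snap(n,f):
    im=env.read_camera(n); cv2.imwrite('pics/'+f,im[:,:,::-1]); return im
def ray(n,u,v,z):
    c=env.camera_info(n); R=np.array(c['R']);t=np.array(c['t']).ravel()
    o=-R.T@t; d=R.T@np.array([(u-c['cx'])/c['fx'],(v-c['cy'])/c['fy'],1])
    return o+d*(z-o[2])/d[2]
def proj(n,X):
    c=env.camera_info(n); p=np.array(c['R'])@np.array(X)+np.array(c['t']).ravel()
    return c['fx']*p[0]/p[2]+c['cx'],c['fy']*p[1]/p[2]+c['cy']
E
python3 - <<'E'
from h import *
a=snap('top','t0.png');b=snap('scene','s0.png')
s=env.get_state();print(s['ee_pos'],s['eef_rot'],s['finger_gap'],s['time_s'])
for n in('top','scene'):
    c=env.camera_info(n);R=np.array(c['R']);print(n,-R.T@np.array(c['t']).ravel(),R[2],c['fx'])
E
```

```text
[266.93492396 564.49919057 238.15446035] [-3.13968835e+00 -2.31277482e-04  2.69973212e+00] 85.43669946722744 0.1
top [3.42282214e+02 1.00963235e-01 9.85440764e+02] [ 0.16677649  0.02650444 -0.98563843] 483.7623502618275
scene [992.43329826 382.897183   628.68036072] [-0.56346011 -0.44140831 -0.69833474] 358.6323019237946
```

View pics/t0.png

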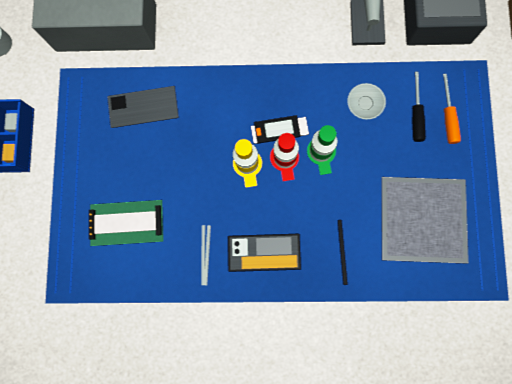

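View pics/s0.png

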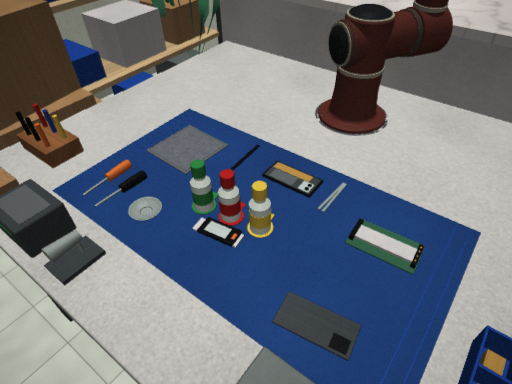

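Top view: cradle at left (126,222), mat at right (425,220), yellow, red and green caps at (244,147), (286,142), (327,134), battery behind them at (280,129), and phone at (264,252). Now I'll measure.

```bash
cat > m.py <<'E'
from h import *
H={'red':[(0,6),(175,180)],'yellow':[(24,33)],'green':[(50,80)]}
def cmask(im,c):
    h=cv2.cvtColor(im,cv2.COLOR_RGB2HSV); m=0
    for a,b in H[c]: m=m|cv2.inRange(h,(a,150,60),(b,255,255))
    return m
def blobs(m,mn=20):
    n,l,st,ce=cv2.connectedComponentsWithStats(m)
    return [(st[i],ce[i],l==i) for i in range(1,n) if st[i][4]>mn]
def tri(pa,pb):
    A=[];B=[]
    for n,p in(('top',pa),('scene',pb)):
        a=ray(n,*p,0);d=ray(n,*p,100)-a;d/=np.linalg.norm(d);P=np.eye(3)-np.outer(d,d);A.append(P);B.append(P@a)
    return np.linalg.lstsq(np.vstack(A),np.hstack(B),rcond=None)[0]
E
python3 - <<'E'
from m import *
T=cv2.imread('pics/t0.png')[:,:,::-1].copy();S=cv2.imread('pics/s0.png')[:,:,::-1].copy()
for c in H:
    for n,im in(('top',T),('scene',S)):
        print(c,n,[(b[0].tolist(),b[1].round(1).tolist()) for b in blobs(cmask(im,c))])
def quad(m,z,n='top'):
    r=cv2.minAreaRect(max(cv2.findContours(m,0,2)[0],key=cv2.contourArea)); p=cv2.boxPoints(r)
    w=np.array([ray(n,*q,z) for q in p]); e=[np.round(np.linalg.norm(w[i]-w[i-1])) for i in range(4)]
    print(w.mean(0).round(1),e,[round(float(np.degrees(np.arctan2(*(w[i]-w[i-1])[[1,0]]))),1) for i in(1,2)])
hs=cv2.cvtColor(T,cv2.COLOR_RGB2HSV)
g=cv2.inRange(hs,(0,0,70),(180,95,200)); g[:,:375]=0;g[:170]=0;g[280:]=0;g[:,475:]=0
print('mat');quad(g,3)
w=cv2.inRange(hs,(0,0,200),(180,60,255));x=w.copy();x[:190]=0;x[250:]=0;x[:,:80]=0;x[:,170:]=0
print('bed');quad(x,10)
x=cv2.inRange(hs,(50,80,30),(85,255,200));x[:190]=0;x[:,180:]=0;x[260:]=0;print('plate');quad(x,4)
x=255-cv2.inRange(hs,(100,120,60),(125,255,255));x[:225]=0;x[280:]=0;x[:,:220]=0;x[:,310:]=0
print('phone');quad(x,6)
cv2.imwrite('pics/c1.png',cv2.resize(T[100:200,215:355],None,fx=5.6,fy=5.6,interpolation=2)[:,:,::-1])
cv2.imwrite('pics/c2.png',cv2.resize(S[150:250,180:300],None,fx=6,fy=6,interpolation=2)[:,:,::-1])
E
```

```text
red top [([278, 133, 17, 19, 267], [286.2, 141.9]), ([271, 149, 28, 32, 326], [284.2, 166.5])]
red scene [([395, 11, 16, 9, 41], [403.2, 14.1]), ([404, 20, 10, 9, 26], [408.7, 23.9]), ([32, 104, 15, 23, 103], [39.4, 114.5]), ([220, 169, 14, 20, 239], [226.8, 178.5]), ([219, 200, 27, 26, 333], [231.5, 211.8])]
yellow top [([235, 139, 17, 20, 267], [243.5, 148.4]), ([233, 154, 29, 33, 353], [248.9, 172.3])]
yellow scene [([53, 115, 12, 23, 48], [58.5, 125.8]), ([252, 181, 15, 20, 194], [259.4, 189.2]), ([248, 213, 26, 24, 220], [260.5, 224.8])]
green top [([319, 125, 17, 20, 251], [327.0, 134.1]), ([307, 142, 29, 33, 313], [321.6, 160.6]), ([95, 208, 60, 6, 106], [123.2, 210.7]), ([95, 231, 61, 6, 116], [124.7, 233.5])]
green scene [([191, 160, 13, 18, 146], [197.0, 167.1]), ([192, 192, 26, 22, 91], [206.5, 204.4]), ([195, 194, 13, 11, 89], [201.1, 199.2])]
mat
[ 441.8 -308.1    3. ] [np.float64(170.0), np.float64(173.0), np.float64(175.0), np.float64(172.0)] [-2.9, -90.8]
bed
[441.9 300.7  10. ] [np.float64(38.0), np.float64(125.0), np.float64(38.0), np.float64(124.0)] [-86.9, -174.6]
plate
[441.6 299.9   4. ] [np.float64(85.0), np.float64(151.0), np.float64(85.0), np.float64(149.0)] [-87.1, -174.9]
phone
[378.3  18.3   6. ] [np.float64(72.0), np.float64(145.0), np.float64(71.0), np.float64(144.0)] [-88.8, -179.4]
```

View pics/c1.png

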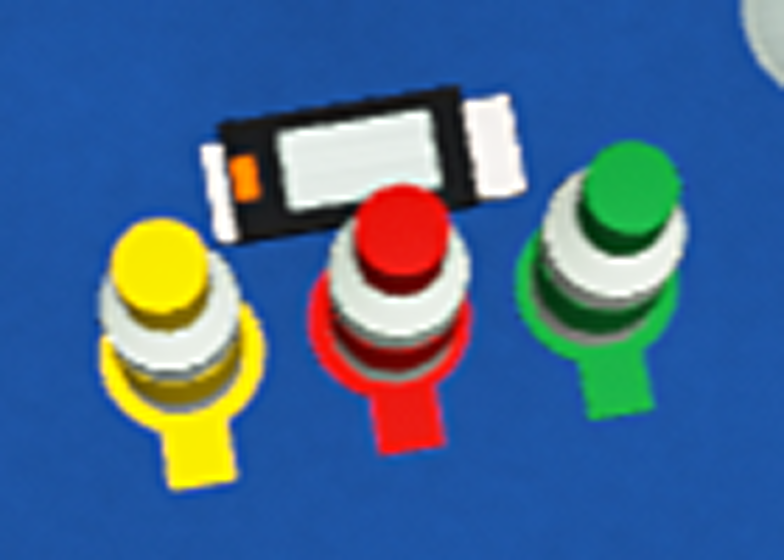

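View pics/c2.png

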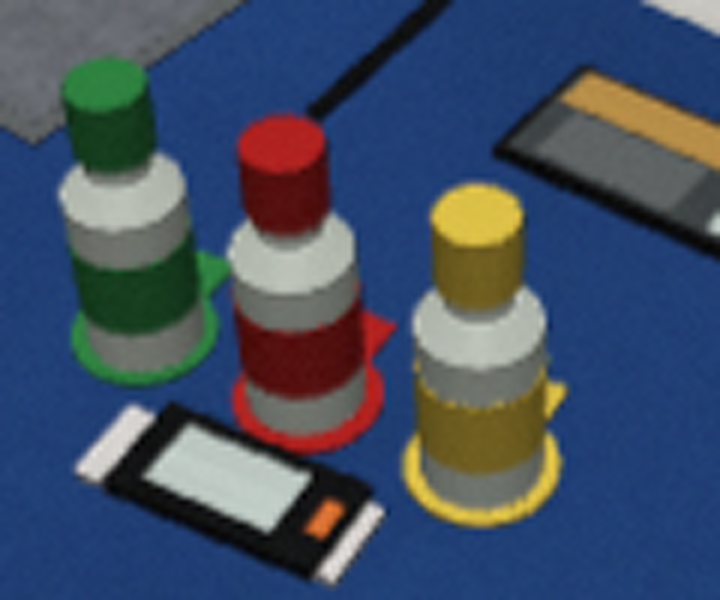

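```bash
python3 - <<'E'
from h import *
f=lambda p:((p[0]+.5)/5.6-.5+215,(p[1]+.5)/5.6-.5+100)
g=lambda p:((p[0]+.5)/6-.5+180,(p[1]+.5)/6-.5+150)
T={'y':(160,265),'r':(402,230),'g':(630,188)};S={'y':(477,214),'r':(283,144),'g':(107,86)};E={'y':(204,485),'r':(411,449),'g':(620,412)}
for c in T: print(c,ray('top',*f(T[c]),130).round(1),ray('scene',*g(S[c]),130).round(1),'tongue end',ray('top',*f(E[c]),3).round(1))
t=np.array([ray('top',*f(p),14) for p in[(218,122),(460,86),(475,206),(240,243)]])
s=np.array([ray('scene',*g(p),14) for p in[(382,488),(172,402),(105,485),(312,580)]])
for w in(t,s):
    print('bat',w.mean(0).round(1),[np.linalg.norm(w[i]-w[i-1]).round(1) for i in range(4)],[np.degrees(np.arctan2(*(w[i]-w[j])[[1,0]])).round(1) for i,j in((0,1),(3,2))])
# pad ends
p=np.array([ray('top',*f(q),6) for q in[(201,147),(508,94),(525,190),(222,243)]]);print('pad',p.mean(0).round(1))
t=np.array([ray('top',*q,10) for q in []]) if 0 else None
from m import *
S0=cv2.imread('pics/s0.png')[:,:,::-1].copy();hs=cv2.cvtColor(S0,cv2.COLOR_RGB2HSV)
x=cv2.inRange(hs,(50,80,30),(85,255,200));x[:210]=0;x[:,:330]=0;x[280:]=0;x[:,440:]=0
c=np.vstack([k.reshape(-1,2) for k in cv2.findContours(x,0,2)[0] if cv2.contourArea(k)>15])
w=np.array([ray('scene',*q,4)[:2] for q in c],np.float32);print('cradle scene',cv2.minAreaRect(w))
T0=cv2.imread('pics/t0.png')[:,:,::-1].copy();hs=cv2.cvtColor(T0,cv2.COLOR_RGB2HSV)
x=cv2.inRange(hs,(50,80,30),(85,255,200));x[:190]=0;x[:,180:]=0;x[260:]=0
c=np.vstack([k.reshape(-1,2) for k in cv2.findContours(x,0,2)[0] if cv2.contourArea(k)>15])
w=np.array([ray('top',*q,4)[:2] for q in c],np.float32);print('cradle top',cv2.minAreaRect(w))
E
```

```text
y [564.3  51.2 130. ] [559.7  49.2 130. ] tongue end [513.6  42.9   3. ]
r [574.7 -27.6 130. ] [570.9 -29.  130. ] tongue end [526.  -33.5   3. ]
g [ 587.6 -102.   130. ] [ 584.2 -103.   130. ] tongue end [ 538.8 -110.7    3. ]
bat [631.8 -11.9  14. ] [np.float64(47.3), np.float64(91.1), np.float64(46.5), np.float64(87.9)] [np.float64(97.8), np.float64(98.3)]
bat [632.   -8.6  14. ] [np.float64(49.1), np.float64(94.3), np.float64(46.9), np.float64(92.2)] [np.float64(98.8), np.float64(97.4)]
pad [632.4 -17.9   6. ]
cradle scene ((440.71588134765625, 300.18438720703125), (85.35895538330078, 148.72840881347656), 3.410646677017212)
cradle top ((441.6128845214844, 298.7680358886719), (84.78821563720703, 146.9024658203125), 2.9472596645355225)
```

```bash
python3 -m handwheel '[[[0.06,0.3195,-0.669,0,-56],[0.06,0.3195,-0.669,0,-56],[0.06,0.3195,-0.669,0,-56],[0.06,0.3195,-0.669,0,-56],[0.06,0.3195,-0.669,0,-56],[0.06,0.3195,-0.669,0,-56],[0.06,0.3195,-0.669,0,-56],[0.06,0.3195,-0.669,0,-56],[0.06,0.3195,-0.669,0,-56],[0.06,0.3195,-0.669,0,-56],[0.06,0.3195,-0.669,0,-56],[0.06,0.3195,-0.669,0,-56],[0.06,0.3195,-0.669,0,-56],[0.06,0.3195,-0.669,0,-56],[0.06,0.3195,-0.669,0,-56],[0.06,0.3195,-0.669,0,-56],[0.06,0.3195,-0.669,0,-56],[0.06,0.3195,-0.669,0,-56],[0.06,0.3195,-0.669,0,-56],[0.06,0.3195,-0.669,0,-56]]]' 30; python3 -c "
from h import *
s=env.get_state();print(s['ee_pos'],s['eef_rot'],s['qvel']);snap('scene','s1.png')"
```

```text
time_s: 2.1
ee_pos: [586.5, -102.8, 239.5]
eef_rot: [3.141, 0.0, 1.724]
wrist_force: [-0.0, 0.4, -0.4]
finger_gap: 60.2
gripper_force: 0.0
[ 586.47153156 -102.8459367   239.47743159] [3.14135183e+00 2.50927212e-05 1.72404465e+00] [-0.00388362  0.00249088 -0.00503378 -0.00119298 -0.00061479 -0.00035826]
```

View pics/s1.png

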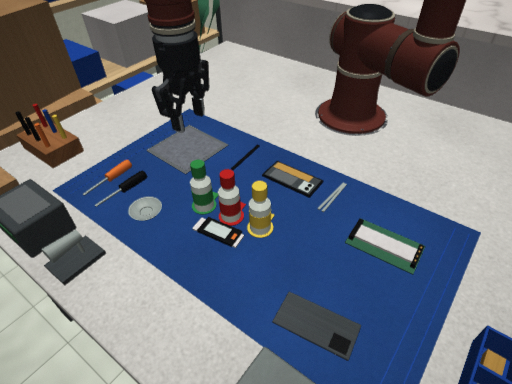

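Gripper at about (183,110), above the green cap at (197,167). I'll check that against the projected TCP.

```bash
python3 -c "
from h import *
print(proj('scene',[586.5,-102.8,231]),proj('scene',[586.5,-102.8,130]))"
```

```text
(np.float64(190.00096507302507), np.float64(125.30415447444379)) (np.float64(196.7463876971183), np.float64(164.47122420546384))
```

```bash
python3 -m handwheel '[[[0.06,0,-0.0007,-0.03,0],[0.06,0,-0.0007,-0.06,0],[0.06,0,-0.0007,-0.09,0],[0.06,0,-0.0007,-0.115,0],[0.06,0,-0.0007,-0.135,0],[0.06,0,-0.0007,-0.135,0],[0.02,0,-0.0007,-0.135,0],[0.02,0,-0.0007,-0.135,0],[0.02,0,-0.0007,-0.135,0],[0.02,0,-0.0007,-0.135,0],[0.02,0,-0.0007,-0.135,0],[0.02,0,-0.0007,-0.135,0]]]' 30
```

```text
time_s: 3.35
ee_pos: [587.9, -105.0, 106.3]
eef_rot: [3.139, 0.001, 1.722]
wrist_force: [-1.2, 0.6, 6.3]
finger_gap: 31.0
gripper_force: 30.5
```

```bash
python3 -m handwheel '[[[0.02,0,0,0.015,0],[0.02,0,0,0.035,0],[0.02,-0.006,-0.008,0.055,0],[0.02,-0.02,-0.027,0.06,0],[0.02,-0.038,-0.052,0.06,0],[0.02,-0.058,-0.078,0.06,0],[0.02,-0.078,-0.105,0.06,0],[0.02,-0.098,-0.132,0.06,0],[0.02,-0.118,-0.159,0.06,0],[0.02,-0.138,-0.186,0.06,0],[0.02,-0.156,-0.21,0.06,0],[0.02,-0.17,-0.23,0.06,0],[0.02,-0.18,-0.243,0.06,0],[0.02,-0.1865,-0.2515,0.06,0],[0.02,-0.1865,-0.2515,0.06,0],[0.02,-0.1865,-0.2515,0.04,0],[0.02,-0.1865,-0.2515,0.02,0],[0.02,-0.1865,-0.2515,0.008,0],[0.02,-0.1865,-0.2515,0.002,0],[0.02,-0.1865,-0.2515,0.001,0]]]' 30; python3 -c "
from h import *
snap('scene','s2.png')"
```

```text
time_s: 5.35
ee_pos: [400.9, -356.3, 106.2]
eef_rot: [3.141, 0.001, 1.723]
wrist_force: [-1.6, 1.5, 6.6]
finger_gap: 31.0
gripper_force: 31.0
```

View pics/s2.png

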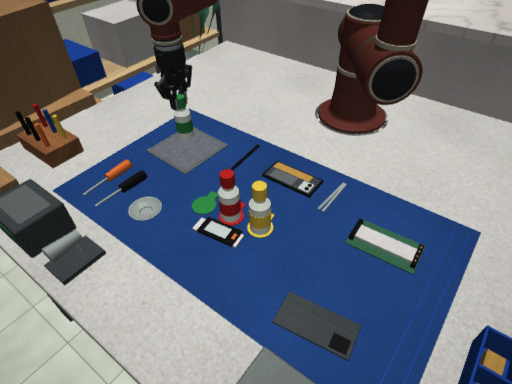

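Green bottle stands on the mat at (184,115), and its coaster is clear. Next is red.

```bash
python3 -m handwheel '[[[0.06,0,0,0.001,0],[0.06,0,0,0.001,0],[0.06,0,0,0.001,0],[0.06,0,0,0.02,0],[0.06,0,0,0.05,0],[0.06,0.005,0.01,0.08,0],[0.06,0.1742,0.3283,0.08,0],[0.06,0.1742,0.3283,0.08,0],[0.06,0.1742,0.3283,0.08,0],[0.06,0.1742,0.3283,0.08,0],[0.06,0.1742,0.3283,0.08,0],[0.06,0.1742,0.3283,0.08,0],[0.06,0.1742,0.3283,0.08,0],[0.06,0.1742,0.3283,0.08,0],[0.06,0.1742,0.3283,0.08,0],[0.06,0.1742,0.3283,0.055,0],[0.06,0.1742,0.3283,0.03,0],[0.06,0.1742,0.3283,0.01,0],[0.06,0.1742,0.3283,0,0],[0.06,0.1742,0.3283,0,0]]]' 30
```

```text
time_s: 7.4
ee_pos: [572.8, -29.0, 103.5]
eef_rot: [-3.138, -0.001, 1.721]
wrist_force: [0.6, 0.8, -0.1]
finger_gap: 60.2
gripper_force: 0.0
```

```bash
python3 -m handwheel '[[[0.02,0,0,0,0],[0.02,0,0,0,0],[0.02,0,0,0,0],[0.02,0,0,0,0],[0.02,0,0,0,0],[0.02,0,0,0,0],[0.02,0,0,0.015,0],[0.02,0,0,0.03,0],[0.02,-0.01,0,0.045,0],[0.02,-0.03,0,0.055,0],[0.02,-0.055,0,0.06,0]]]' 30
```

```text
time_s: 8.5
ee_pos: [520.3, -28.0, 168.1]
eef_rot: [3.138, 0.001, 1.723]
wrist_force: [-0.9, 0.0, -1.8]
finger_gap: 31.0
gripper_force: 30.2
```

```bash
python3 -m handwheel '[[[0.02,-0.006,-0.01,0,0],[0.02,-0.01,-0.035,0,0],[0.02,-0.013,-0.065,0,0],[0.02,-0.016,-0.095,0,0],[0.02,-0.02,-0.125,0,0],[0.02,-0.023,-0.155,0,0],[0.02,-0.026,-0.185,0,0],[0.02,-0.03,-0.215,0,0],[0.02,-0.032,-0.242,0,0],[0.02,-0.033,-0.264,0,0],[0.02,-0.0342,-0.277,0,0],[0.02,-0.0342,-0.2813,0,0],[0.02,-0.0342,-0.2813,0,0],[0.02,-0.0342,-0.2813,-0.02,0],[0.02,-0.0342,-0.2813,-0.04,0],[0.02,-0.0342,-0.2813,-0.052,0],[0.02,-0.0342,-0.2813,-0.058,0],[0.02,-0.0342,-0.2813,-0.059,0],[0.02,-0.0342,-0.2813,-0.059,0]]]' 30; python3 -c "
from h import *
snap('scene','s3.png')"
```

```text
time_s: 10.4
ee_pos: [485.7, -309.1, 106.9]
eef_rot: [3.141, 0.001, 1.723]
wrist_force: [0.0, -0.3, -0.6]
finger_gap: 31.3
gripper_force: 30.2
```

```bash
python3 -m handwheel '[[[0.02,0,0,-0.0015,0],[0.06,0,0,-0.0015,0],[0.06,0,0,-0.0015,0],[0.06,0,0,0,0],[0.06,0,0,0.03,0],[0.06,0,0,0.06,0],[0.06,0.002,0.01,0.08,0],[0.06,0.0774,0.3584,0.08,0],[0.06,0.0774,0.3584,0.08,0],[0.06,0.0774,0.3584,0.08,0],[0.06,0.0774,0.3584,0.08,0],[0.06,0.0774,0.3584,0.08,0],[0.06,0.0774,0.3584,0.08,0],[0.06,0.0774,0.3584,0.08,0],[0.06,0.0774,0.3584,0.08,0],[0.06,0.0774,0.3584,0.08,0],[0.06,0.0774,0.3584,0.06,0],[0.06,0.0774,0.3584,0.03,0],[0.06,0.0774,0.3584,0.005,0],[0.06,0.0774,0.3584,-0.001,0]]]' 30
```

```text
time_s: 12.45
ee_pos: [560.0, 47.4, 101.6]
eef_rot: [-3.135, -0.001, 1.72]
wrist_force: [0.2, 0.2, -1.2]
finger_gap: 60.1
gripper_force: 0.0
```

```bash
python3 -m handwheel '[[[0.06,0,0,0,0],[0.02,0,0,0,0],[0.02,0,0,0,0],[0.02,0,0,0,0],[0.02,0,0,0,0],[0.02,0,0,0,0],[0.02,0,0,0,0],[0.02,0,0,0.015,0],[0.02,0,0,0.03,0],[0.02,-0.01,0,0.045,0],[0.02,-0.03,0,0.055,0],[0.02,-0.052,0,0.06,0],[0.02,-0.06,0,0.06,0],[0.02,-0.06,0,0.06,0]]]' 30;  python3 -c "
from h import *
snap('scene','s4.png')"
```

```text
time_s: 13.85
ee_pos: [502.2, 49.3, 165.9]
eef_rot: [3.14, 0.0, 1.723]
wrist_force: [1.4, 0.4, -1.9]
finger_gap: 31.1
gripper_force: 30.4
```

View pics/s4.png

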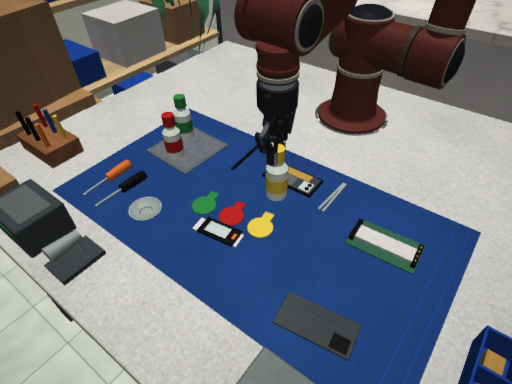

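Red (170,135) and green (182,115) stand on the mat, and yellow is held at (277,180).

```bash
python3 -m handwheel '[[[0.02,-0.005,-0.014,0,0],[0.02,-0.013,-0.04,0,0],[0.02,-0.023,-0.07,0,0],[0.02,-0.033,-0.1,0,0],[0.02,-0.043,-0.13,0,0],[0.02,-0.053,-0.16,0,0],[0.02,-0.063,-0.19,0,0],[0.02,-0.073,-0.22,0,0],[0.02,-0.083,-0.25,0,0],[0.02,-0.092,-0.278,0,0],[0.02,-0.098,-0.298,0,0],[0.02,-0.101,-0.308,0,0],[0.02,-0.1024,-0.3114,0,0],[0.02,-0.1024,-0.3114,0,0],[0.02,-0.1024,-0.3114,-0.02,0],[0.02,-0.1024,-0.3114,-0.04,0],[0.02,-0.1024,-0.3114,-0.052,0],[0.02,-0.1024,-0.3114,-0.058,0],[0.02,-0.1024,-0.3114,-0.06,0],[0.02,-0.1024,-0.3114,-0.0605,0]]]' 30
```

```text
time_s: 15.9
ee_pos: [400.8, -262.7, 107.3]
eef_rot: [-3.141, 0.001, 1.724]
wrist_force: [-5.2, 1.4, 10.4]
finger_gap: 31.2
gripper_force: 31.5
```

```bash
python3 - <<'E'
from m import *
S=snap('scene','s5.png');T=snap('top','t5.png')
h=cv2.cvtColor(T,cv2.COLOR_RGB2HSV)
for c in H:
    print(c,[(b[0].tolist(),(ray('top',*b[1],3)[:2]).round(1).tolist()) for b in blobs(cmask(T,c),100)], [b[1].round(1).tolist() for b in blobs(cmask(S,c),60)])
cv2.imwrite('pics/c5.png',cv2.resize(T[100:200,215:355],None,fx=5.6,fy=5.6,interpolation=2)[:,:,::-1])
E
```

```text
red [([271, 143, 28, 38, 731], [569.4, -27.3]), ([382, 167, 130, 156, 6933], [394.8, -378.1]), ([343, 270, 169, 114, 9211], [211.9, -285.0]), ([166, 368, 32, 16, 272], [137.5, 179.9])] [[39.4, 114.1], [167.9, 119.4], [173.7, 146.4], [232.0, 214.1]]
yellow [([233, 149, 29, 38, 743], [557.5, 49.9])] [[204.9, 109.9], [207.4, 138.0], [260.9, 225.6]]
green [([307, 137, 29, 38, 741], [581.3, -104.1])] [[178.3, 101.2], [183.6, 127.3], [204.9, 203.4]]
```

View pics/c5.png

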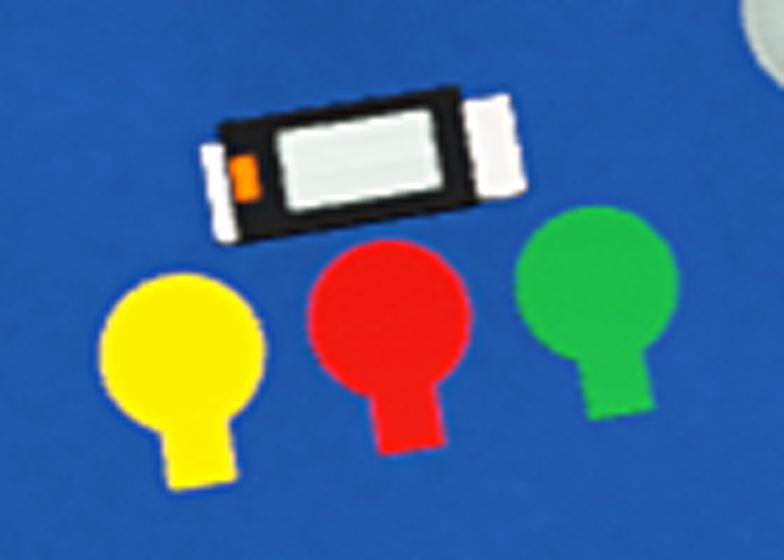

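The coasters and battery are all visible and undisturbed: battery centre about (347,165) in the crop, discs at (182,353), (389,318) and (597,284).

```bash
python3 -m handwheel '[[[0.02,0,0,0.001,0],[0.06,0,0,0.001,0],[0.06,0,0,0.001,0],[0.06,0,0,0.001,0],[0.06,0,0,0.03,0],[0.06,0,0,0.07,0],[0.06,0,0,0.1,0],[0.065,0,0,0.1,0],[0.065,0,0,0.1,0]]]' 30; python3 - <<'E'
from m import *
S=cv2.imread('pics/s5.png')[:,:,::-1].copy();T=cv2.imread('pics/t5.png')[:,:,::-1].copy()
d=6*np.array([np.cos(.15),np.sin(.15),0])
def cen(n,m,z):  # centroid in the plane
    v,u=np.nonzero(m);return np.mean([ray(n,a,b,z) for a,b in zip(u,v)],0)
for c,ut in(('yellow',247),('red',284),('green',321)):
    for n,im in(('top',T),('scene',S)):
        bs=[b for b in blobs(cmask(im,c),60) if (abs(b[1][0]-ut)<6 and b[1][1]<200 if n=='top' else 195<b[1][1]<235)]
        print(c,n,[(cen(n,b[2],3)+d).round(1).tolist() for b in bs])
# battery: dark+label+orange = not blue, not pad(white low sat) -> use dark outline
for n,im,(x0,x1,y0,y1) in(('top',T,(250,308,112,146)),('scene',S,(190,250,210,252))):
    h=cv2.cvtColor(im,cv2.COLOR_RGB2HSV);m=np.zeros(im.shape[:2],np.uint8)
    m[y0:y1,x0:x1]=cv2.inRange(h,(0,0,0),(180,255,75))[y0:y1,x0:x1]
    k=max(cv2.findContours(m,0,2)[0],key=cv2.contourArea)
    w=np.array([ray(n,*q,14)[:2] for q in k.reshape(-1,2)],np.float32);print('bat',n,cv2.minAreaRect(w))
print(env.get_state()['ee_pos'],env.get_state()['eef_rot'])
snap('top','t6.png')
E
```

```text
time_s: 16.9
ee_pos: [400.5, -262.4, 205.4]
eef_rot: [3.141, 0.001, 1.722]
wrist_force: [-0.5, 0.6, -0.4]
finger_gap: 64.9
gripper_force: 0.0
yellow top [[563.5, 50.8, 3.0]]
yellow scene [[563.0, 51.4, 3.0]]
red top [[575.4, -26.4, 3.0]]
red scene [[574.8, -25.8, 3.0]]Traceback (most recent call last):
  File "<stdin>", line 9, in <module>
  File "<stdin>", line 5, in cen
  File "h.py", line 6, in ray
    c=env.camera_info(n); R=np.array(c['R']);t=np.array(c['t']).ravel()
ValueError: time passes only in moves, steps and waits
```

```bash
sed -i "s/^import numpy.*/&\nCI={n:env.camera_info(n) for n in('top','scene')}/; s/c=env.camera_info(n)/c=CI[n]/" h.py; python3 - <<'E'
from m import *
S=cv2.imread('pics/s5.png')[:,:,::-1].copy();T=cv2.imread('pics/t5.png')[:,:,::-1].copy()
d=6*np.array([np.cos(.15),np.sin(.15),0])
def cen(n,m,z):
    v,u=np.nonzero(m);return np.mean([ray(n,a,b,z) for a,b in zip(u,v)],0)
for n,im in(('top',T),('scene',S)):
    bs=[b for b in blobs(cmask(im,'green'),60) if (abs(b[1][0]-321)<6 if n=='top' else 195<b[1][1]<235)]
    print(n,[(cen(n,b[2],3)+d).round(1).tolist() for b in bs])
for n,im,(x0,x1,y0,y1) in(('top',T,(250,308,112,146)),('scene',S,(190,250,210,252))):
    h=cv2.cvtColor(im,cv2.COLOR_RGB2HSV);m=np.zeros(im.shape[:2],np.uint8)
    m[y0:y1,x0:x1]=cv2.inRange(h,(0,0,0),(180,255,75))[y0:y1,x0:x1]
    k=max(cv2.findContours(m,0,2)[0],key=cv2.contourArea)
    w=np.array([ray(n,*q,14)[:2] for q in k.reshape(-1,2)],np.float32);print('bat',n,cv2.minAreaRect(w))
s=env.get_state();print(s['ee_pos'],s['eef_rot'])
E
```

```text
top [[587.3, -103.2, 3.0]]
scene [[586.8, -103.0, 3.0]]
bat top ((631.5281982421875, -11.533832550048828), (46.747737884521484, 89.58061218261719), 8.322673797607422)
bat scene ((633.5418090820312, -9.61123275756836), (50.198123931884766, 93.05534362792969), 8.665486335754395)
[ 400.51636297 -262.44023856  205.40189645] [3.14056036e+00 1.16789277e-03 1.72244974e+00]
```

```bash
python3 -m handwheel '[[[0.06,0.2318,0.2517,0,0],[0.06,0.2318,0.2517,0,0],[0.06,0.2318,0.2517,0,0],[0.06,0.2318,0.2517,0,0],[0.06,0.2318,0.2517,0,0],[0.06,0.2318,0.2517,0,0],[0.06,0.2318,0.2517,0,0],[0.06,0.2318,0.2517,0,0],[0.06,0.2318,0.2517,-0.04,0],[0.06,0.2318,0.2517,-0.08,0],[0.06,0.2318,0.2517,-0.12,0],[0.06,0.2318,0.2517,-0.15,0],[0.06,0.2318,0.2517,-0.17,0],[0.06,0.2318,0.2517,-0.182,0],[0.06,0.2318,0.2517,-0.188,0],[0.06,0.2318,0.2517,-0.19,0],[0.06,0.2318,0.2517,-0.191,0],[0.06,0.2318,0.2517,-0.191,0]]]' 30; python3 -c "
from h import *
im=snap('scene','s7.png');cv2.imwrite('pics/c7.png',cv2.resize(im[150:270,160:320],None,fx=5,fy=5,interpolation=2)[:,:,::-1])"
```

```text
time_s: 18.7
ee_pos: [632.9, -10.7, 15.1]
eef_rot: [3.139, 0.001, 1.722]
wrist_force: [0.5, -1.1, -0.6]
finger_gap: 60.4
gripper_force: 0.0
```

View pics/c7.png

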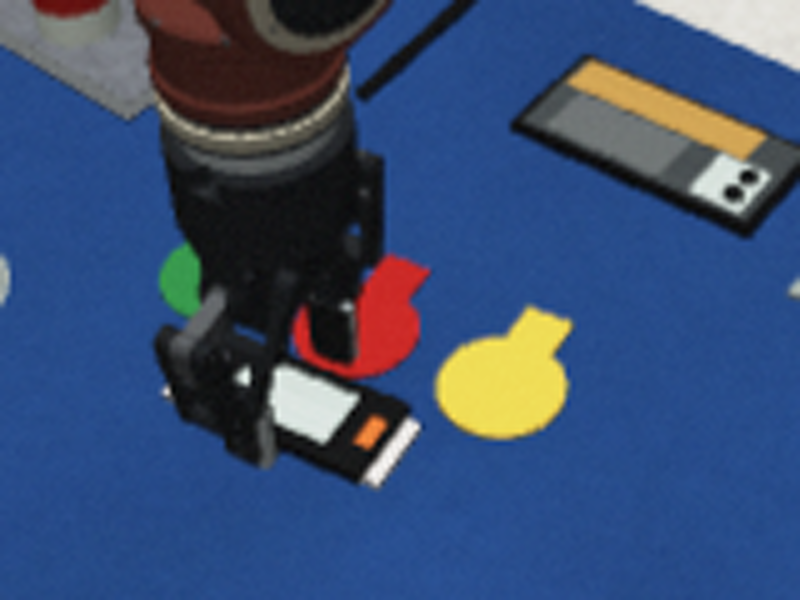

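The fingers straddle the battery, mid-tips (303,412) against battery centre (302,407). Close on it.

```bash
python3 -m handwheel '[[[0.06,0,0,-0.0015,0],[0.06,0,0,-0.0015,0],[0.03,0,0,-0.0015,0],[0.03,0,0,-0.0015,0],[0.03,0,0,-0.0015,0],[0.03,0,0,-0.0015,0],[0.03,0,0,-0.0015,0],[0.03,0,0,-0.0015,0]]]' 35
```

```text
time_s: 19.55
ee_pos: [632.4, -10.6, 12.7]
eef_rot: [3.141, 0.0, 1.722]
wrist_force: [0.0, 0.7, 3.7]
finger_gap: 44.5
gripper_force: 37.0
```

```bash
python3 -m handwheel '[[[0.03,0,0,0.015,0],[0.03,0,0,0.04,0],[0.03,-0.004,0.007,0.06,0],[0.03,-0.015,0.024,0.06,-1],[0.03,-0.03,0.049,0.06,-2],[0.03,-0.046,0.075,0.06,-3],[0.03,-0.063,0.102,0.06,-4],[0.03,-0.08,0.13,0.06,-5.4],[0.03,-0.097,0.158,0.06,-5.4],[0.03,-0.114,0.186,0.06,-5.4],[0.03,-0.131,0.213,0.06,-5.4],[0.03,-0.147,0.239,0.06,-5.4],[0.03,-0.162,0.264,0.06,-5.4],[0.03,-0.175,0.285,0.06,-5.4],[0.03,-0.184,0.3,0.06,-5.4],[0.03,-0.1907,0.3102,0.055,-5.4],[0.03,-0.1907,0.3102,0.04,-5.4],[0.03,-0.1907,0.3102,0.025,-5.4],[0.03,-0.1907,0.3102,0.014,-5.4],[0.03,-0.1907,0.3102,0.014,-5.4]]]'; python3 -c "
from h import *
im=snap('scene','s8.png');cv2.imwrite('pics/c8.png',cv2.resize(im[180:290,320:450],None,fx=5,fy=5,interpolation=2)[:,:,::-1])
im=snap('top','t8.png')"
```

```text
time_s: 21.55
ee_pos: [439.6, 297.9, 23.0]
eef_rot: [-3.136, 0.002, 1.627]
wrist_force: [-0.5, -0.5, -0.4]
finger_gap: 44.4
gripper_force: 36.6
```

View pics/c8.png

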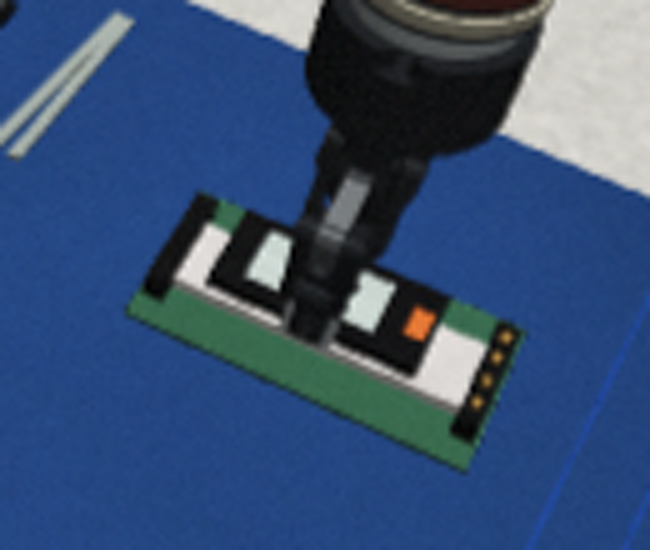

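```bash
python3 - <<'E'
from h import *
g=lambda p:((p[0]+.5)/5-.5+320,(p[1]+.5)/5-.5+180)
w=np.array([ray('scene',*g(p),27) for p in[(415,375),(450,298),(243,215),(208,282)]])
print(w.mean(0).round(1),[np.linalg.norm(w[i]-w[i-1]).round(1) for i in range(4)],[np.degrees(np.arctan2(*(w[i]-w[j])[[1,0]])).round(1) for i,j in((0,3),(1,2))])
w=np.array([ray('scene',*g(p),16) for p in[(220,202),(507,325),(465,440),(152,298)]]);print('stops',w.mean(0).round(1))
s=env.get_state();print(s['ee_pos'])
E
```

```text
[444.5 297.6  27. ] [np.float64(89.5), np.float64(47.9), np.float64(91.0), np.float64(44.7)] [np.float64(93.1), np.float64(95.1)]
stops [444.7 302.5  16. ]
[441.21723451 298.94844011  25.43943441]
```

```bash
python3 -m handwheel '[[[0.03,0,0.002,-0.004,0],[0.03,0,0.002,-0.007,0],[0.03,0,0.002,-0.009,0],[0.03,0,0.002,-0.0095,0],[0.03,0,0.002,-0.0095,0],[0.046,0,0.002,-0.0095,0],[0.05,0,0.002,-0.0095,0],[0.055,0,0.002,-0.0095,0],[0.055,0,0.002,-0.0095,0],[0.055,0,0.002,0.02,0],[0.055,0,0.002,0.06,0],[0.055,0,0.002,0.11,0],[0.055,0,-0.05,0.15,0],[0.055,0,-0.1,0.19,0],[0.055,0,-0.15,0.19,5.4],[0.055,0,-0.2,0.19,5.4],[0.055,0,-0.25,0.19,5.4],[0.055,0,-0.25,0.19,5.4]]]'; python3 - <<'E'
from m import *
for n,(x0,x1,y0,y1) in{'top':(98,154,208,240),'scene':(358,415,220,262)}.items():
    im=snap(n,'f_%s.png'%n);h=cv2.cvtColor(im,cv2.COLOR_RGB2HSV);m=np.zeros(im.shape[:2],np.uint8)
    m[y0:y1,x0:x1]=cv2.inRange(h,(0,0,0),(180,255,70))[y0:y1,x0:x1]
    k=max(cv2.findContours(m,0,2)[0],key=cv2.contourArea)
    print(n,cv2.minAreaRect(np.array([ray(n,*q,18)[:2] for q in k.reshape(-1,2)],np.float32)))
    c=(im[195:250,75:180] if n=='top' else im[205:280,335:435]);cv2.imwrite('pics/c9%s.png'%n,cv2.resize(c,None,fx=6,fy=6,interpolation=2)[:,:,::-1])
a=cv2.imread('pics/c9top.png');b=cv2.imread('pics/c9scene.png');o=np.zeros((600,640,3),np.uint8)
a=cv2.resize(a,(400,210));b=cv2.resize(b,(500,375));o[:210,:400]=a;o[215:590,:500]=b;cv2.imwrite('pics/c9.png',o)
E
```

```text
time_s: 23.45
ee_pos: [441.2, 46.8, 217.0]
eef_rot: [3.14, 0.001, 1.72]
wrist_force: [0.6, 0.2, -1.3]
finger_gap: 54.9
gripper_force: 0.0
top ((441.9372253417969, 299.52886962890625), (46.42361831665039, 90.1178207397461), 2.8882806301116943)
scene ((443.4017028808594, 301.0888366699219), (53.02519226074219, 91.69239044189453), 2.932471513748169)
```

View pics/c9.png

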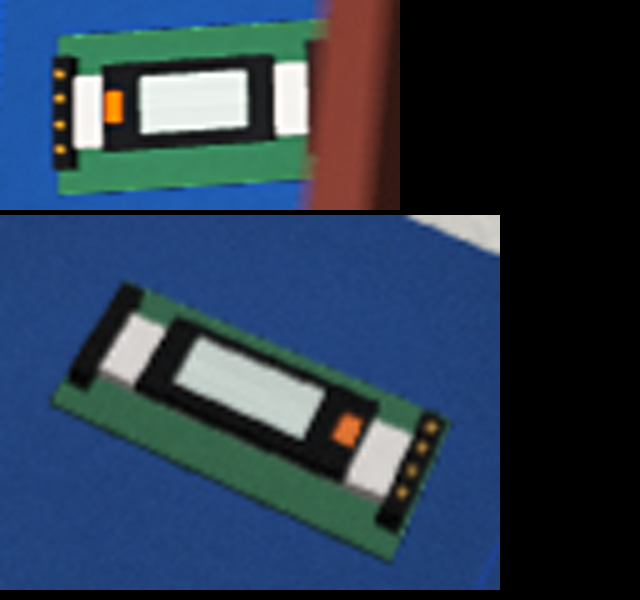

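The battery lies flat and centred in both views. Now the bottles go back, yellow first.

```bash
python3 -m handwheel '[[[0.06,-0.0411,-0.3119,-0.03,0],[0.06,-0.0411,-0.3119,-0.03,0],[0.06,-0.0411,-0.3119,-0.03,0],[0.06,-0.0411,-0.3119,-0.03,0],[0.06,-0.0411,-0.3119,-0.03,0],[0.06,-0.0411,-0.3119,-0.03,0],[0.06,-0.0411,-0.3119,-0.03,0],[0.06,-0.0411,-0.3119,-0.03,0],[0.06,-0.0411,-0.3119,-0.06,0],[0.06,-0.0411,-0.3119,-0.09,0],[0.06,-0.0411,-0.3119,-0.107,0],[0.06,-0.0411,-0.3119,-0.111,0],[0.06,-0.0411,-0.3119,-0.111,0],[0.02,-0.0411,-0.3119,-0.111,0],[0.02,-0.0411,-0.3119,-0.111,0],[0.02,-0.0411,-0.3119,-0.111,0],[0.02,-0.0411,-0.3119,-0.111,0],[0.02,-0.0411,-0.3119,-0.111,0],[0.02,-0.0411,-0.3119,-0.111,0]]]' 30
```

```text
time_s: 25.45
ee_pos: [401.2, -262.9, 107.1]
eef_rot: [3.139, 0.002, 1.722]
wrist_force: [-0.3, 2.0, 5.7]
finger_gap: 31.3
gripper_force: 30.4
```

```bash
python3 -m handwheel '[[[0.02,0,0,0.015,0],[0.02,0,0,0.035,0],[0.02,0.003,0.007,0.055,0],[0.02,0.011,0.022,0.06,0],[0.02,0.024,0.045,0.06,0],[0.02,0.038,0.072,0.06,0],[0.02,0.052,0.1,0.06,0],[0.02,0.067,0.128,0.06,0],[0.02,0.082,0.156,0.06,0],[0.02,0.097,0.185,0.06,0],[0.02,0.112,0.214,0.06,0],[0.02,0.127,0.242,0.06,0],[0.02,0.14,0.268,0.06,0],[0.02,0.151,0.289,0.06,0],[0.02,0.159,0.303,0.06,0],[0.02,0.163,0.3119,0.058,0],[0.02,0.163,0.3119,0.045,0],[0.02,0.163,0.3119,0.03,0],[0.02,0.163,0.3119,0.015,0],[0.02,0.163,0.3119,0.015,0]]]' 30; python3 - <<'E'
from m import *
S=snap('scene','s10.png');cv2.imwrite('pics/c10.png',cv2.resize(S[80:260,140:300],None,fx=3.3,fy=3.3)[:,:,::-1])
print([(b[0].tolist(),b[1].round(1).tolist()) for b in blobs(cmask(S,'yellow'),30)], env.get_state()['ee_pos'])
E
```

```text
time_s: 27.45
ee_pos: [560.3, 49.0, 115.9]
eef_rot: [-3.134, -0.001, 1.721]
wrist_force: [-0.9, -0.1, -2.0]
finger_gap: 31.3
gripper_force: 30.2
[([259, 177, 9, 20, 124], [263.0, 185.9]), ([251, 210, 23, 15, 146], [261.3, 218.1]), ([248, 222, 25, 15, 154], [258.4, 231.3])] [561.29942418  49.07376877 117.54111943]
```

View pics/c10.png

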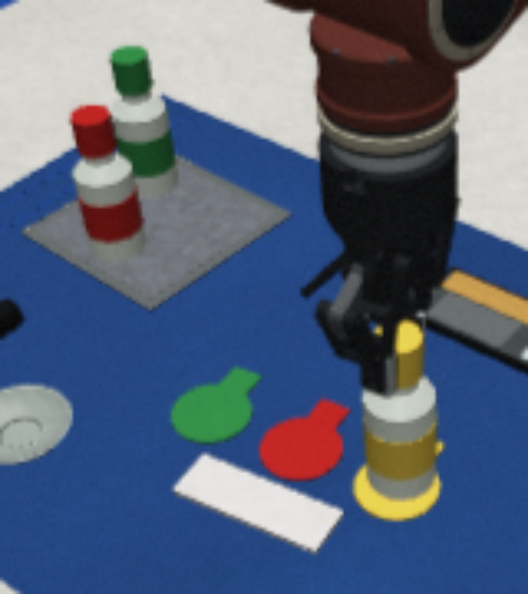

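Yellow hangs upright over its coaster (396,490 in the crop); red and green are upright on the mat. Lower it and continue to red.

```bash
python3 -m handwheel '[[[0.02,0,0,-0.008,0],[0.02,0,0,-0.013,0],[0.02,0,0,-0.0152,0],[0.02,0,0,-0.0152,0],[0.06,0,0,-0.0152,0],[0.06,0,0,-0.0152,0],[0.06,0,0,-0.0152,0],[0.06,0,0,0.02,0],[0.06,0,0,0.06,0],[0.06,0,-0.01,0.08,0],[0.06,-0.078,-0.3589,0.08,0],[0.06,-0.078,-0.3589,0.08,0],[0.06,-0.078,-0.3589,0.08,0],[0.06,-0.078,-0.3589,0.08,0],[0.06,-0.078,-0.3589,0.08,0],[0.06,-0.078,-0.3589,0.08,0],[0.06,-0.078,-0.3589,0.08,0],[0.06,-0.078,-0.3589,0.08,0],[0.06,-0.078,-0.3589,0.08,0],[0.06,-0.078,-0.3589,0.04,0]]]' 30; cat > cap.py <<'E'
from m import *
import sys
im={n:snap(n,sys.argv[1]+n+'.png') for n in('top','scene')}
T0={n:cv2.imread('pics/%s0.png'%n[0])[:,:,::-1].copy() for n in im}
for c in sys.argv[2:]:
    for n in('top','scene'):
        f=lambda I:sorted([b for b in blobs(cmask(I,c),60) if (225<b[1][0]<345 and b[1][1]<200 if n=='top' else 185<b[1][0]<275 and 160<b[1][1]<235)],key=lambda b:b[1][1])[0]
        a,b=f(T0[n]),f(im[n]); g=lambda x:ray(n,*x[1],114)[:2]
        print(c,n,a[0][4],b[0][4],'now-start',(g(b)-g(a)).round(1))
E
python3 cap.py a yellow
```

```text
time_s: 29.5
ee_pos: [489.0, -311.2, 166.5]
eef_rot: [3.133, 0.009, 1.723]
wrist_force: [0.9, -0.5, 0.1]
finger_gap: 60.2
gripper_force: 0.0
yellow top 267 265 now-start [0.5 1.3]
yellow scene 194 206 now-start [2.  1.1]
```

Yellow is back within about 1 mm of its coaster centre. Next is red.

```bash
python3 -m handwheel '[[[0.06,0,0,-0.02,0],[0.06,0,0,-0.045,0],[0.06,0,0,-0.055,0],[0.06,0,0,-0.055,0],[0.02,0,0,-0.055,0],[0.02,0,0,-0.055,0],[0.02,0,0,-0.055,0],[0.02,0,0,-0.055,0],[0.02,0,0,-0.055,0],[0.02,0,0,-0.055,0],[0.02,0,0,-0.04,0],[0.02,0,0,-0.02,0],[0.02,0,0,0,0],[0.02,0,0,0.005,0]]]' 30
```

```text
time_s: 31.0
ee_pos: [486.2, -310.2, 168.5]
eef_rot: [3.139, 0.004, 1.722]
wrist_force: [-0.1, -0.4, -0.5]
finger_gap: 31.3
gripper_force: 30.0
```

```bash
python3 -m handwheel '[[[0.02,0.004,0.012,0,0],[0.02,0.011,0.036,0,0],[0.02,0.02,0.063,0,0],[0.02,0.029,0.09,0,0],[0.02,0.038,0.119,0,0],[0.02,0.047,0.148,0,0],[0.02,0.056,0.177,0,0],[0.02,0.065,0.205,0,0],[0.02,0.074,0.232,0,0],[0.02,0.081,0.255,0,0],[0.02,0.087,0.272,0,0],[0.02,0.0899,0.2825,0,0],[0.02,0.0899,0.2825,0,0],[0.02,0.0899,0.2825,-0.015,0],[0.02,0.0899,0.2825,-0.035,0],[0.02,0.0899,0.2825,-0.05,0],[0.02,0.0899,0.2825,-0.057,0],[0.02,0.0899,0.2825,-0.06,0],[0.02,0.0899,0.2825,-0.0602,0],[0.02,0.0899,0.2825,-0.0602,0]]]' 30
```

```text
time_s: 33.0
ee_pos: [575.1, -27.5, 107.1]
eef_rot: [-3.14, 0.0, 1.722]
wrist_force: [-5.1, 0.5, 10.0]
finger_gap: 31.0
gripper_force: 31.7
```

```bash
python3 -m handwheel '[[[0.02,0,0,0.001,0],[0.06,0,0,0.001,0],[0.06,0,0,0.001,0],[0.06,0,0,0.001,0],[0.06,0,0,0.03,0],[0.06,0,0,0.065,0],[0.06,0,-0.005,0.09,0],[0.06,-0.1749,-0.3295,0.09,0],[0.06,-0.1749,-0.3295,0.09,0],[0.06,-0.1749,-0.3295,0.09,0],[0.06,-0.1749,-0.3295,0.09,0],[0.06,-0.1749,-0.3295,0.09,0],[0.06,-0.1749,-0.3295,0.09,0],[0.06,-0.1749,-0.3295,0.09,0],[0.06,-0.1749,-0.3295,0.09,0],[0.06,-0.1749,-0.3295,0.09,0],[0.06,-0.1749,-0.3295,0.05,0],[0.06,-0.1749,-0.3295,0.02,0],[0.06,-0.1749,-0.3295,0,0],[0.06,-0.1749,-0.3295,0,0]]]' 30; python3 cap.py b yellow red
```

```text
time_s: 35.0
ee_pos: [398.9, -353.0, 101.0]
eef_rot: [-3.138, -0.007, 1.724]
wrist_force: [0.1, -0.4, -0.3]
finger_gap: 60.0
gripper_force: 0.0
yellow top 267 265 now-start [0.5 1.3]
yellow scene 194 201 now-start [1.2 0.7]
red top 267 255 now-start [0.  1.5]
red scene 239 243 now-start [0.6 1.8]
```

```bash
python3 -m handwheel '[[[0.02,0,0,0,0],[0.02,0,0,0,0],[0.02,0,0,0,0],[0.02,0,0,0,0],[0.02,0,0,0,0],[0.02,0,0,0,0],[0.02,0,0,0.015,0],[0.02,0,0,0.035,0],[0.02,0,0,0.055,0],[0.02,0,0,0.06,0]]]' 30
```

```text
time_s: 36.1
ee_pos: [401.1, -357.3, 168.3]
eef_rot: [3.139, 0.004, 1.722]
wrist_force: [0.9, -1.4, -0.8]
finger_gap: 31.1
gripper_force: 30.1
```

```bash
python3 -m handwheel '[[[0.02,0.008,0.011,0,0],[0.02,0.024,0.033,0,0],[0.02,0.042,0.057,0,0],[0.02,0.061,0.082,0,0],[0.02,0.08,0.107,0,0],[0.02,0.099,0.133,0,0],[0.02,0.118,0.158,0,0],[0.02,0.137,0.184,0,0],[0.02,0.154,0.207,0,0],[0.02,0.169,0.227,0,0],[0.02,0.18,0.242,0,0],[0.02,0.1868,0.2512,0,0],[0.02,0.1868,0.2512,0,0],[0.02,0.1868,0.2512,-0.015,0],[0.02,0.1868,0.2512,-0.035,0],[0.02,0.1868,0.2512,-0.05,0],[0.02,0.1868,0.2512,-0.057,0],[0.02,0.1868,0.2512,-0.06,0],[0.02,0.1868,0.2512,-0.0602,0],[0.02,0.1868,0.2512,-0.0602,0]]]' 30
```

```text
time_s: 38.1
ee_pos: [586.8, -105.9, 107.0]
eef_rot: [-3.14, 0.0, 1.722]
wrist_force: [-4.3, 0.3, 9.3]
finger_gap: 31.2
gripper_force: 31.8
```

```bash
python3 -m handwheel '[[[0.02,0,0,0.0005,0],[0.06,0,0,0.0005,0],[0.06,0,0,0.0005,0],[0.06,0,0,0.0005,0],[0.06,0,0,0.03,0],[0.06,0,0,0.065,0],[0.06,0,-0.005,0.09,0],[0.06,-0.14,-0.2,0.1,0],[0.06,-0.14,-0.2,0.1,0],[0.06,-0.14,-0.2,0.1,0],[0.06,-0.14,-0.2,0.1,0],[0.06,-0.14,-0.2,0.1,0],[0.06,-0.14,-0.2,0.1,0],[0.06,-0.14,-0.2,0.1,0],[0.06,-0.14,-0.2,0.1,0]]]' 30; python3 cap.py c yellow red green; python3 -c "
import cv2;a=cv2.imread('pics/ctop.png');b=cv2.imread('pics/cscene.png')
import numpy as np
cv2.imwrite('pics/fin.png',np.vstack([cv2.resize(a[100:290,70:350],(420,285)),cv2.resize(b[130:280,160:440],(560,300))[:,:420]]))"
```

```text
time_s: 39.6
ee_pos: [447.4, -304.3, 204.6]
eef_rot: [3.142, -0.001, 1.723]
wrist_force: [0.7, -0.5, 0.4]
finger_gap: 59.7
gripper_force: 0.0
yellow top 267 265 now-start [0.5 1.3]
yellow scene 194 195 now-start [1.2 0.7]
red top 267 255 now-start [0.  1.5]
red scene 239 243 now-start [0.6 1.8]
green top 251 250 now-start [-0.8  0.3]
green scene 146 183 now-start [1.1 2.9]
```

View pics/fin.png

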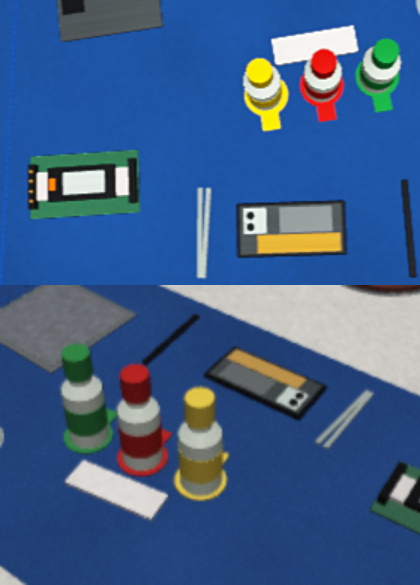

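All three bottles stand upright and centred on their own coasters, the battery is on the cradle bed, and the phone is where it was. Hand in.

```bash
python3 -c "
from station import env
print(env.sign_off())"
```

```text
the job is handed in; nothing more can be done
None
```

Handed in at about 40 s of the 131 s allowed: all three bottles were cleared to the mat, then the battery was laid flat in the middle of the cradle bed, then each bottle was put back upright on its own coaster (within about 3 mm of its starting spot by camera), and the phone was not moved; the judge's verdict was not shown.

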